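# Turn imaging cups mouth up by capping their tray and turning both trays over

## Task

The three steel imaging cups lie mouth down in the tray inside the turning cage and must come out mouth up, without being picked up one by one. Push the empty upside-down tray from the track fully home into the cage so that it caps the full one, swing the cage half a turn over by its bar handle to the other stop, then draw the emptied tray, now on top, all the way out of the cage onto the track. Leave the other tray home in the cage with all three cups in it, and do not disturb the dish, the filter cube or the mouse.

Things in the scene. Friction and masses are not known exactly. Their poses are not given: they have to be found in the camera images.
- turnover_stand: fixed aluminium stand, base 256 x 132 x 10 mm. Origin on the table below the cage's middle. Own +x is the push-in direction (to the robot's left), +y faces the robot; the cage turns about own x, 75 mm above the table. A bearing post 97 mm high stands behind the cage at x = 59 to 69 mm. A tray is home in the cage when its origin is at about x = 0 here (it touches the back wall).
- track (a point): middle of the track, at rail-top height (76.5 mm above the table, 114 mm in front of the cage's middle). Two rails 82 mm apart, open between, run along stand x from -54 to -175 mm. A tray's edges slide on them between side guides 11 mm higher than the rails, with 1.5 mm play; stops 8 mm high over the rails at the end at -175 mm.
- cage (a joint): turn of the grey cage about the stand's x axis, rad: 0 at the start, pi after half a turn, a stop at both ends, friction about 0.15 N m, stays there by itself.
- cage_mouth (a point): centre of the cage's open front, on the turning axis, at stand x = -48 mm. The cage is a frame 111 mm wide, 34 mm high, inner back wall at stand x = 47 mm, with two tray slots one above the other (12.5 mm clear, parted by 3 mm side ledges; lips along the sides hold the trays in, top and bottom else open). The upper slot is level with the track at 0 and at pi.
- handle (a point): middle of the cage's round steel bar handle, 10 mm thick, 72 mm long, parallel to the turning axis and 100 mm from it; 40 mm free between bar and cage; an arm at each end. It starts on the robot's side, level with the axis (75 mm above the table), rises over the top and comes down on the far side.
- tray_full: white tray in the lower slot, mouth up, with the cups. Block 92 (own x) x 100 x 11 mm, three lanes along own y. Origin in the block's middle, z up at the start. A T-shaped pull tab stands out of its front (own -x) at own y = +20 mm, at mid height: stem 12 mm wide, 9 mm thick, from x = -46 to -83 mm, 26 mm wide over the last 8 mm. Turned over, the tab is at stand y = -20 mm.
- tray_empty: an equal tray, empty, lying mouth down on the track; same sizes. Origin in the middle of the block; its own z points out of its floor side, so up at the start and down after the turn. Its T tab stands out at own -x, at own y = -20 mm. Its front face (facing -x) is flat beside the tab and may be pushed.
- cup_0: steel cup, 24 mm across, 7 mm high, closed on one side. Origin at the centre of its mouth rim, own z points out of the closed side: up at the start (mouth down), down when mouth up. Lies in the lane nearest the cage's open front.
- cup_1: same cup, middle lane
- cup_2: same cup, lane nearest the closed back
- petri_1: bystander: round dish, 60 mm across, 14 mm high, origin at its underside, on the table on the robot's side of the track
- filter_cube: bystander: black filter cube 43 x 34 x 32 mm, origin at its underside, on the table on the far side of the track
- mouse: bystander: computer mouse 108 x 60 x 38 mm, origin at its underside, left of the stand

How it is judged:
On the way, in this order (a step that is already met when the one before it is completed fails the run):
1. the empty tray is pushed home into the cage over the full one (within 6 mm), the cage not yet turned (x of each of tray_empty, tray_full in the frame of turnover_stand above -0.006 m and value of joint cage below 0.1 rad), for 0.2 s.
2. the cage is turned over to its other stop with both trays in it (value of joint cage above 3.04 rad and x of each of tray_empty, tray_full in the frame of turnover_stand above -0.01 m), for 0.2 s.
At the end, for the whole second after the job is handed in: Cage at its turned-over stop (within 0.1 rad). The formerly empty tray is home in the cage (within 10 mm), mouth up, holding all three cups mouth up (within 0.19 rad), still. The emptied tray lies mouth down on the track, its block centre 90 to 135 mm in front of the cage middle (value of joint cage above 3.04 rad and x of tray_empty in the frame of turnover_stand above -0.01 m and angle between each of tray_empty, tray_full's own z axis and vertical above 3.05 rad and x of tray_full in the frame of turnover_stand between -0.135 and -0.09 m and z of tray_full in the frame of turnover_stand between 0.078 and 0.087 m and angle between each of cup_0, cup_1, cup_2's own z axis and vertical above 2.95 rad and distance between each of cup_0, cup_1, cup_2 and tray_empty below 0.062 m and linear speed of each of tray_full, tray_empty, cup_0, cup_1, cup_2 below 0.02 m/s); the robot touches nothing.
It fails at once if the dish, the filter cube or the mouse is moved by more than 20 mm (distance of any of petri_1, filter_cube, mouse from where it was at the start of the episode above 0.02 m).
It fails at once if a cup is picked with the fingers (contact force between the fingers and cup_0 above 0.5 N or contact force between the fingers and cup_1 above 0.5 N or contact force between the fingers and cup_2 above 0.5 N).
It also fails if it takes over 72 s, if anything falls off the work surface, if the arm or the gripper's body presses on something with over 40 N, if the wrist force passes 120 N, or if a joint passes its speed limit or range.

## Robot

A 6-joint arm with a two-finger parallel gripper is mounted at the origin on a cart in front of the work surface, level with it; the furniture and walls round the work are solid. World frame = base frame: x ahead of the robot, y to its left, z up, the work surface at z = 0. Lengths are in m, angles in rad, forces in N, time in s.
With the tool pointing down it reaches from about 0.35 to 0.85 m from the base axis. Payload 8.1 kg.
Tool frame: the origin (TCP) lies at the very end of the fingers, on their centre line; the grasp point (between the pads) lies 19 mm behind it; x points along the fingers, z is the direction in which the jaws open and shut, and the axes are right-handed (so a half turn about x gives the same grasp; the last joint's range is limited). The gripper opens to 93 mm and grips with 3 to 60 N. Pads are 15 mm wide; open, the fingers measure 128 mm over their backs; the gripper's body (75 mm by 188 mm) begins 65 mm behind the grasp point.
Start: joints at [-1.33, 0.13, 1.488, -0, 1.523, -0.085], TCP at [0.192, -0.568, 0.219] pointing down, gripper open.
Joint ranges: [-2.96, 2.96], [-0.89, 2.26], [0.02, 2.5], [-1.34, 4.48], [0, 2.73], [-2.66, 2.66]. Speed limits (rad/s): [2.39, 2.39, 2.79, 3.14, 3.14, 3.14].

## Interface

Orientations are given as a 3x3 rotation matrix whose columns are the frame's x, y, z axes.
In Python, from rig import bot, optics, spotter gives the robot as it stands.
- The arm moves only by the tool arm_command, never from a script. Its argument "rows" is a list of rows, each an object with "gripper": the finger opening in m, from 0 to 0.093; "xyz": the shift along the world's x, y, z in m, a list of three; "turn": the turn, a rotation vector about the world's x, y, z in degrees, a list of three. In form: [{"gripper": gripper, "xyz": [dx, dy, dz], "turn": [ax, ay, az]}, ...]. A call has 1 to 12 rows; each row is the pose to reach, as a shift and turn from the pose commanded when the call began; what a row does not reach only later rows make up. A row lasts 1/12 s, in which the tool goes at most 41.7 mm and 7.16 degrees, less where a joint would pass 70% of its speed; a pose out of reach is approached as far as the arm can. A call with a gripper value outside its range is refused whole. The fingers move at their own pace and stop on an object; the grip force is fixed at half the most. Time passes only in rows, so rows that repeat a pose let the fingers close. It gives the time, the measured TCP pose, the force and the opening at its end, in the units of the state.
- bot.get_obs(): the state, without advancing time (a new reading comes with each control period).
- optics.get_image(name): name is "side" or "top" or "wrist"; returns a dict with "image" (384x512x3 uint8, blue, green, red), "fx", "fy", "cx", "cy" (pixels), "xyz" and "rotation" of the camera in the world; the wrist camera has in their place "hand_eye" (4x4, takes a point from camera to tool coordinates, whose origin is the TCP and whose axes are the tool frame's). Camera axes: x right, y down, z forward; pixel columns grow to the right and rows downward; lengths in m; the calibration is good to about 2 mm. A picture is of the moment at which its call begins: read the wrist's pose just before it. There is no depth.
- bot.job_done(): hands the job in, once; it reports no verdict.
Trained networks look in a picture, given as the dict that the camera call returned (one of the last four; its "shot" number tells which), for a name from the list of things; names that differ only in an ending like _2 or _b are one class to them, and where a whole thing is asked for, a point or a joint stands for the part that bears it (a point fixed in the world has none). Each returns a list of dicts, best first, with "score" (0 to 1); they miss things now and then, are a little off and sometimes report something else, mostly with a low value. They report only what shows in the picture. A call takes as long as a camera call.
- spotter.boxes_of(query, picture): "rect" ([centre column, centre row, width, height] as shares, 0 to 1, of the picture: columns of its width, rows of its height, round what is visible of it).
- spotter.regions_of(query, picture): "pixels" (384x512 bool, what is visible of it) and "rect" ([centre column, centre row, width, height] as shares, 0 to 1, of the picture: columns of its width, rows of its height, round what is visible of it).
The state is a dict: "time": time; "joint_positions": joint angles; "qd": joint speeds; "tau": joint torques, N m; "tcp_pos": TCP position; "orientation": TCP orientation; "wrist_force": force on the tool from outside, world axes, zero at the start; "moment": the same for the moment, N m; "gripper_width": finger opening in m.
Only numpy, scipy, OpenCV 4.12 (cv2) and the standard library are available. Lean on these libraries where they do the work, as an engineer would, in place of code of your own. Each camera call takes 0.05 s, during which the arm holds its last target.

## Working session

There is one attempt and no reset: what is moved stays moved. The work goes in short steps, Python scripts to look and compute and a tool call to move; the robot and the scene stay as the last step left them, time stands still between calls to the robot, and variables do not carry over. Pictures are saved under pics/ and viewed, and the job is handed in when it is done.

Besides the shell and the picture viewer there is one more tool, called after "Request:" in YAML: its name, and indented under it one key for each argument. arm_command: Moves the arm, as the interface text tells. Its arguments: {"type":"object","properties":{"rows":{"type":"array"}},"required":["rows"]}

```bash
ls; mkdir -p pics; python3 - <<'E'
from rig import bot, optics, spotter
import cv2, numpy as np
o=bot.get_obs()
print(o)
for n in ["side","top","wrist"]:
    p=optics.get_image(n); cv2.imwrite(f"pics/{n}0.png",p["image"])
    print(n,{k:(v.tolist() if hasattr(v,'tolist') else v) for k,v in p.items() if k!="image"})
    for q in ["turnover_stand","tray_empty","tray_full","handle","cage","petri_1","filter_cube","mouse"]:
        r=spotter.boxes_of(q,p)
        print(q,[(round(d['score'],2),np.round(np.array(d['rect'])*[512,384,512,384]).tolist()) for d in r[:3]])
E
```

```text
pics
{'time': 0.0, 'joint_positions': array([-1.33038811e+00,  1.31137668e-01,  1.48926441e+00, -3.13068001e-05,
        1.52296218e+00, -8.54194738e-02]), 'qd': array([ 3.44324349e-04,  5.51707272e-04, -1.51973009e-03,  9.60297407e-04,
       -1.07930094e-03, -3.57732076e-05]), 'tau': array([-3.23048507e-04, -5.59840572e+01, -4.91764891e+01,  7.68616889e-02,
        3.52990581e-02, -1.63271097e-04]), 'tcp_pos': array([ 0.19192324, -0.56789583,  0.21760962]), 'orientation': array([[-4.52188576e-04,  9.47385652e-01,  3.20094082e-01],
       [ 1.71320678e-03,  3.20094379e-01, -9.47384111e-01],
       [-9.99998430e-01,  1.19991080e-04, -1.76781054e-03]]), 'wrist_force': array([-1.21053929,  0.84354131,  0.16394782]), 'moment': array([-0.03683289,  0.01367882,  0.00769375]), 'gripper_width': 0.09305839040096427}
side {'fx': 421.36885365052524, 'fy': 421.36885365052524, 'cx': 262.9774370887686, 'cy': 194.11236781364752, 'xyz': [0.2643226900974011, 1.1397107552807741, 0.5181568850183211], 'rotation': [[-0.9626162009524154, -0.08949753248500679, 0.2556564909072993], [-0.27011862052905883, 0
[... 1116 characters left out ...]
0])]
cage [(0.72, [271.0, 196.0, 49.0, 67.0])]
petri_1 [(0.89, [320.0, 229.0, 27.0, 26.0])]
filter_cube [(0.78, [301.0, 141.0, 24.0, 19.0])]
mouse [(0.66, [146.0, 242.0, 34.0, 48.0])]
wrist {'fx': 296.0610120918673, 'fy': 296.0610120918673, 'cx': 260.8900049353773, 'cy': 193.6483388080416, 'hand_eye': [[0.000461584496311484, -0.2825079686622194, 0.959264840689003, -0.16476192451939514], [0.000670646209806916, -0.959264639703855, -0.28250823217650284, 0.07833341310169492], [0.9999996685866512, 0.0007737287496621907, -0.000253318787123547, 1.5936598127930246e-05], [0.0, 0.0, 0.0, 1.0]], 'shot': 3}
turnover_stand []
tray_empty []
tray_full []
handle []
cage []
petri_1 []
filter_cube []
mouse []
```

```bash
python3 - <<'E'
import cv2
a=cv2.imread("pics/top0.png")[110:280,100:400]; cv2.imwrite("pics/top0z.png",cv2.resize(a,None,fx=2.66,fy=2.66,interpolation=cv2.INTER_CUBIC))
a=cv2.imread("pics/side0.png")[140:240,200:340]; cv2.imwrite("pics/side0z.png",cv2.resize(a,None,fx=5.5,fy=5.5,interpolation=cv2.INTER_CUBIC))
E
```

```text
(no output)
```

View pics/top0z.png

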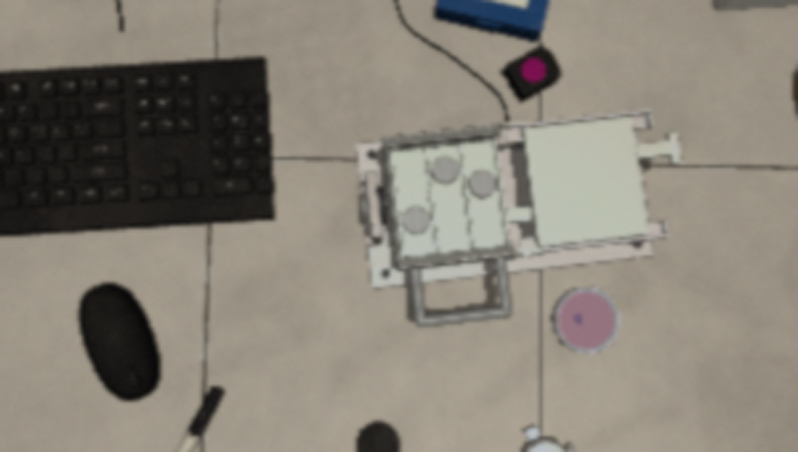

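View pics/side0z.png

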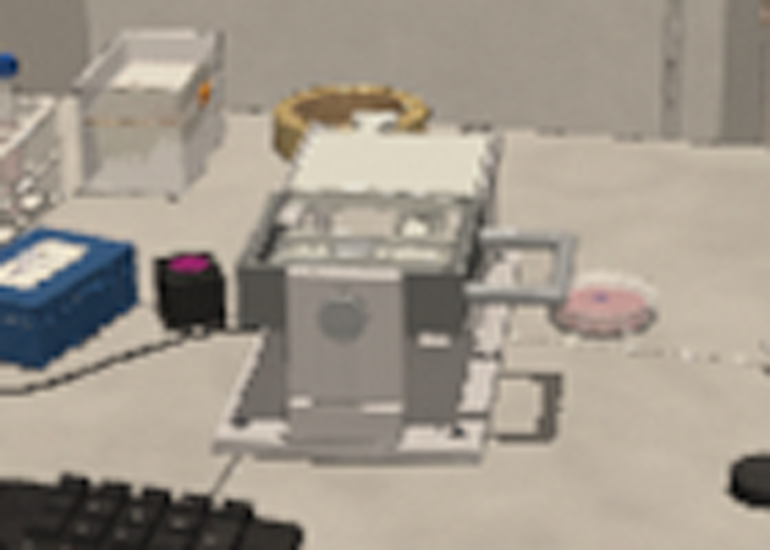

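```bash
cat > h.py <<'E'
import numpy as np, cv2
from scipy.optimize import least_squares
from scipy.spatial.transform import Rotation as R
def campose(p,obs=None):
    if 'xyz' in p: return np.array(p['rotation']),np.array(p['xyz'])
    T=np.eye(4);T[:3,:3]=obs['orientation'];T[:3,3]=obs['tcp_pos'];C=T@np.array(p['hand_eye']);return C[:3,:3],C[:3,3]
def proj(P,cam):
    Rc,t,f,cx,cy=cam; q=(np.asarray(P)-t)@Rc; return q[:,:2]/q[:,2:]*f+[cx,cy]
def cam(p,obs=None):
    Rc,t=campose(p,obs); return Rc,t,p['fx'],p['cx'],p['cy']
def unproj(uv,z,cam):
    Rc,t,f,cx,cy=cam; d=Rc@np.array([(uv[0]-cx)/f,(uv[1]-cy)/f,1.]); return t+d*(z-t[2])/d[2]
def stand2w(P,s):
    P=np.asarray(P,float);c,si=np.cos(s[2]),np.sin(s[2])
    return np.c_[s[0]+c*P[:,0]-si*P[:,1], s[1]+si*P[:,0]+c*P[:,1],P[:,2]]
E
python3 - <<'E'
from rig import optics
from h import *
p=optics.get_image("top");c=cam(p)
uv=lambda a:np.array(a)/2.66+[100,110]
tr=uv([(525,128),(640,117),(648,240),(535,250)]);ha=uv([(418,325),(511,315)]);ba=uv([(358,147),(375,287)])
for a in tr: print('tray',unproj(a,.0875,c))
for a in ha: print('h',unproj(a,.078,c))
for a in ba: print('b',unproj(a,.010,c))
def res(s):
    X=s[3]
    P=[[X+46,-50,87.5],[X-46,-50,87.5],[X-46,50,87.5],[X+46,50,87.5],[36,105,78],[-36,105,78],[s[4],-66,10],[s[4],66,10]]
    return (proj(stand2w(np.array(P)/1e3,s[:3]),c)-np.r_[tr,ha,ba]).ravel()
r=least_squares(res,[.43,.05,np.pi/2,-114,76],x_scale=[.01,.01,.05,1,1]);print(r.x,np.round(r.fun,1))
E
```

```text
tray [0.6146078  0.03800654 0.0875    ]
tray [ 0.62585611 -0.05892053  0.0875    ]
tray [ 0.52222344 -0.06488831  0.0875    ]
tray [0.5123073  0.02928788 0.0875    ]
h [0.44901511 0.12509453 0.078     ]
h [0.45847729 0.04782218 0.078     ]
b [0.60837118 0.1793362  0.01      ]
b [0.4822582  0.16167414 0.01      ]
[ 5.55972870e-01  9.81446062e-02  1.68437276e+00 -1.12959378e+02
  7.30767815e+01] [ 0.3  0.6 -2.1  0.9  0.2 -0.9  1.5 -0.7  1.4  0.7 -1.2  1.2  0.5 -2.
 -0.7  0. ]
```

Request:
arm_command:
  rows:
    - {"gripper":0.06,"xyz":[0.0,0.02,0.02],"turn":[0,0,5]}
    - {"gripper":0,"xyz":[0.02,0.04,0.04],"turn":[0,0,12]}
    - {"gripper":0,"xyz":[0.05,0.07,0.06],"turn":[0,0,18]}
    - {"gripper":0,"xyz":[0.08,0.1,0.06],"turn":[0,0,25]}
    - {"gripper":0,"xyz":[0.1,0.13,0.06],"turn":[0,0,31]}
    - {"gripper":0,"xyz":[0.12,0.165,0.06],"turn":[0,0,38]}
    - {"gripper":0,"xyz":[0.145,0.2,0.06],"turn":[0,0,45]}
    - {"gripper":0,"xyz":[0.17,0.23,0.06],"turn":[0,0,51]}
    - {"gripper":0,"xyz":[0.2,0.26,0.06],"turn":[0,0,57]}
    - {"gripper":0,"xyz":[0.22,0.29,0.06],"turn":[0,0,63]}
    - {"gripper":0,"xyz":[0.24,0.32,0.06],"turn":[0,0,69]}
    - {"gripper":0,"xyz":[0.26,0.35,0.06],"turn":[0,0,75]}

```text
time: 2.4
tcp_pos: [0.4529, -0.2167, 0.2789]
orientation: [[0.0, -0.069, 0.998], [-0.0, 0.998, 0.069], [-1.0, -0.0, 0.0]]
wrist_force: [0.5, -0.8, -0.7]
gripper_width: 0.0177
```

Request:
arm_command:
  rows:
    - {"gripper":0,"xyz":[0.02,0.03,0],"turn":[0,0,3]}
    - {"gripper":0,"xyz":[0.04,0.06,0],"turn":[0,0,3]}
    - {"gripper":0,"xyz":[0.06,0.09,0],"turn":[0,0,3]}
    - {"gripper":0,"xyz":[0.08,0.12,0],"turn":[0,0,3]}
    - {"gripper":0,"xyz":[0.1,0.15,0],"turn":[0,0,3]}
    - {"gripper":0,"xyz":[0.113,0.168,0],"turn":[0,0,3]}
    - {"gripper":0,"xyz":[0.113,0.168,0],"turn":[0,0,3]}
    - {"gripper":0,"xyz":[0.113,0.168,0],"turn":[0,0,3]}

```text
time: 3.07
tcp_pos: [0.5652, -0.0495, 0.2783]
orientation: [[-0.001, -0.119, 0.993], [-0.0, 0.993, 0.119], [-1.0, -0.0, -0.001]]
wrist_force: [-0.4, -0.6, -0.5]
gripper_width: 0.0004
```

```bash
cat >> h.py <<'E'
def snap(name,fn):
    from rig import bot,optics
    o=bot.get_obs();p=optics.get_image(name);cv2.imwrite(fn,p['image']);return o,p
E
python3 - <<'E'
from h import *
import pickle
o,p=snap("wrist","pics/w1.png");pickle.dump((o,p),open("w1.pkl","wb"))
print(o['time'],o['tcp_pos'],o['orientation'].round(3),o['wrist_force'],o['joint_positions'])
cv2.imwrite("pics/w1z.png",cv2.resize(p['image'],None,fx=1.5,fy=1.5))
E
```

```text
3.0667 [ 0.56523401 -0.04953605  0.27829931] [[-0.001 -0.119  0.993]
 [-0.     0.993  0.119]
 [-1.    -0.    -0.001]] [-0.36705132 -0.63144284 -0.53333287] [-1.77559421e-01  2.55217874e-02  1.49070336e+00 -3.21428266e-04
  1.62605232e+00 -2.96429084e-01]
```

View pics/w1z.png

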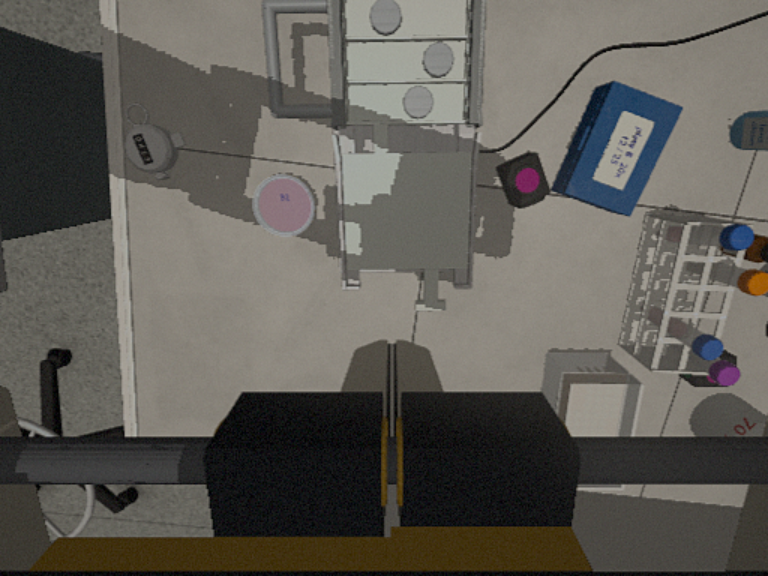

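```bash
python3 - <<'E'
import cv2
a=cv2.imread("pics/w1.png")[0:215,170:330]; cv2.imwrite("pics/w1c.png",cv2.resize(a[65:215],None,fx=4,fy=4,interpolation=cv2.INTER_CUBIC));cv2.imwrite("pics/w1d.png",cv2.resize(a[0:110],None,fx=4,fy=4,interpolation=cv2.INTER_CUBIC))
E
```

```text
(no output)
```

View pics/w1c.png

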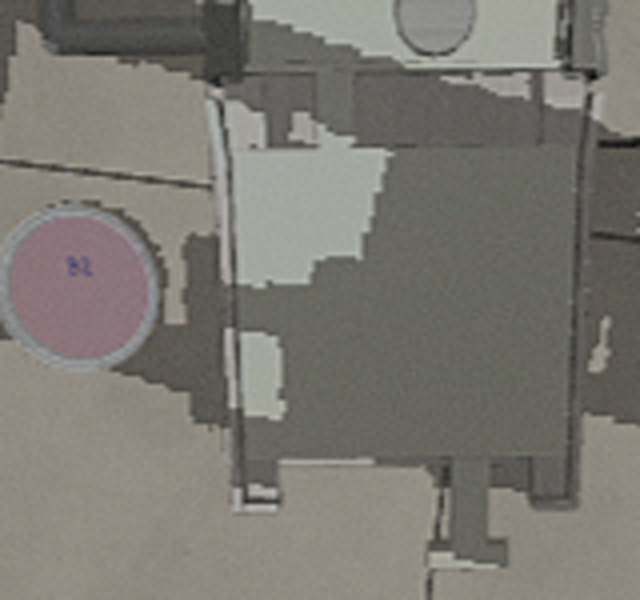

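View pics/w1d.png

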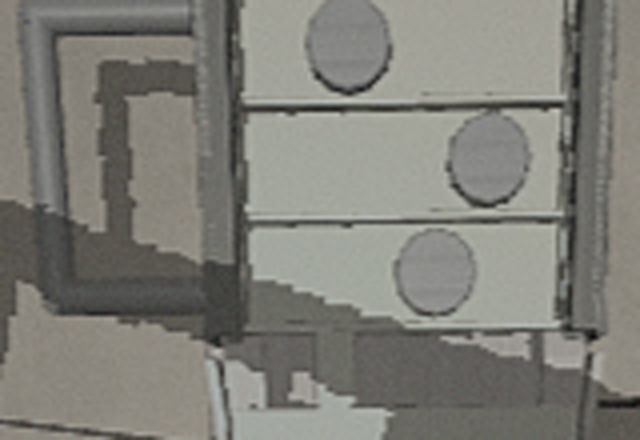

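```bash
python3 - <<'E'
from h import *
import pickle
o,p=pickle.load(open("w1.pkl","rb"));c=cam(p,o)
cc=lambda a:np.array(a)/4+[170,65]; dd=lambda a:np.array(a)/4+[170,0]
tr=cc([(232,150),(578,148),(245,458),(570,458)]); ha=dd([(40,20),(55,296)])
def res(s):
    X=s[3];a=s[4]
    P=[[X+46,50+s[5],87.5],[X+46,-50+s[5],87.5],[X-46,50+s[5],87.5],[X-46,-50+s[5],87.5],[a,100,75],[-a,100,75]]
    return np.r_[(proj(stand2w(np.array(P)/1e3,s[:3]),c)-np.r_[tr,ha]).ravel(),s[5]*.3]
r=least_squares(res,[.556,.098,1.684,-113,36,0],x_scale=[.01,.01,.05,1,1,1]);print(r.x.round(4),np.round(r.fun,1))
s=r.x[:3]
for P in [[-175,12,79],[-61,12,79],[0,100,75],[0,-100,75],[-64,-20,75]]: print(P,stand2w(np.array([P])/1e3,s).round(4))
print('axes',np.cos(s[2]),np.sin(s[2]))
E
```

```text
[ 5.579000e-01  1.013000e-01  1.697600e+00 -1.128988e+02  3.503480e+01
 -5.987000e-01] [ 0.1 -0.3  0.7 -0.4 -0.3  0.7 -0.6  0.1 -0.6  0.   0.7 -0.1 -0.2]
[-175, 12, 79] [[ 0.5681 -0.0738  0.079 ]]
[-61, 12, 79] [[0.5537 0.0393 0.079 ]]
[0, 100, 75] [[0.4587 0.0887 0.075 ]]
[0, -100, 75] [[0.6571 0.114  0.075 ]]
[-64, -20, 75] [[0.5859 0.0404 0.075 ]]
axes -0.12641904411408814 0.9919769277988678
```

Request:
arm_command:
  rows:
    - {"gripper":0,"xyz":[0.004,-0.029,-0.03],"turn":[0,0,0.5]}
    - {"gripper":0,"xyz":[0.004,-0.029,-0.07],"turn":[0,0,0.5]}
    - {"gripper":0,"xyz":[0.004,-0.029,-0.11],"turn":[0,0,0.5]}
    - {"gripper":0,"xyz":[0.004,-0.029,-0.15],"turn":[0,0,0.5]}
    - {"gripper":0,"xyz":[0.004,-0.029,-0.18],"turn":[0,0,0.5]}
    - {"gripper":0,"xyz":[0.004,-0.029,-0.198],"turn":[0,0,0.5]}
    - {"gripper":0,"xyz":[0.004,-0.029,-0.198],"turn":[0,0,0.5]}

```text
time: 3.7
tcp_pos: [0.5645, -0.0802, 0.0753]
orientation: [[-0.009, -0.123, 0.992], [0.002, 0.992, 0.123], [-1.0, 0.003, -0.008]]
wrist_force: [-1.9, 0.2, -1.3]
gripper_width: 0.0005
```

Request:
arm_command:
  rows:
    - {"gripper":0,"xyz":[-0.001,0.008,0],"turn":[0,0,0]}
    - {"gripper":0,"xyz":[-0.002,0.016,0],"turn":[0,0,0]}
    - {"gripper":0,"xyz":[-0.003,0.025,0],"turn":[0,0,0]}
    - {"gripper":0,"xyz":[-0.0045,0.035,0],"turn":[0,0,0]}
    - {"gripper":0,"xyz":[-0.0055,0.045,0],"turn":[0,0,0]}
    - {"gripper":0,"xyz":[-0.007,0.055,0],"turn":[0,0,0]}

```text
time: 4.2
tcp_pos: [0.5644, -0.0338, 0.0834]
orientation: [[0.006, -0.125, 0.992], [-0.019, 0.992, 0.125], [-1.0, -0.02, 0.004]]
wrist_force: [4.0, -79.6, 1.0]
gripper_width: 0.0006
```

```bash
python3 - <<'E'
from h import *
o,p=snap("wrist","pics/w2.png")
cv2.imwrite("pics/w2z.png",cv2.resize(p['image'],None,fx=1.5,fy=1.5))
E
```

```text
(no output)
```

View pics/w2z.png

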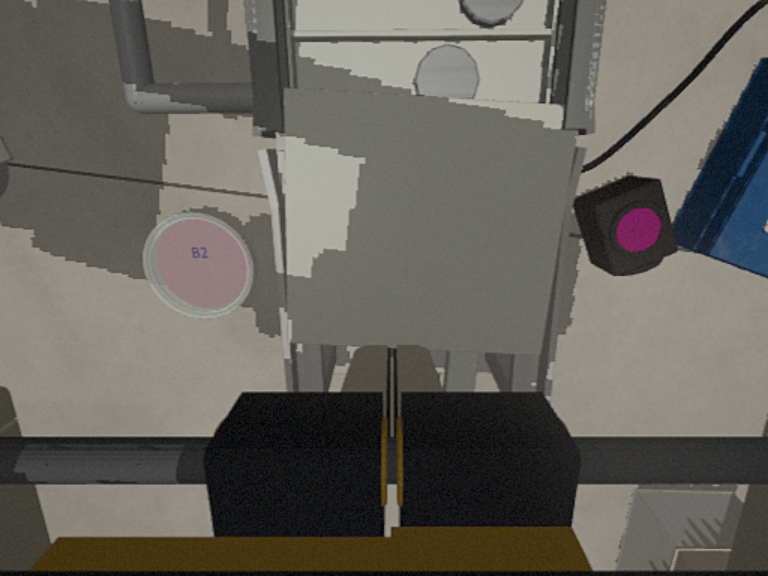

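Request:
arm_command:
  rows:
    - {"gripper":0,"xyz":[0.001,-0.015,0],"turn":[0,0,0]}
    - {"gripper":0,"xyz":[0.004,-0.033,0],"turn":[0,0,0]}
    - {"gripper":0,"xyz":[0.004,-0.033,0.02],"turn":[0,0,0]}
    - {"gripper":0.03,"xyz":[0.004,-0.033,0.05],"turn":[0,0,0]}
    - {"gripper":0.058,"xyz":[0.004,-0.033,0.05],"turn":[0,0,0]}
    - {"gripper":0.058,"xyz":[0.004,-0.033,0.05],"turn":[0,0,0]}
    - {"gripper":0.058,"xyz":[0.004,-0.033,0.05],"turn":[0,0,0]}

```text
time: 4.83
tcp_pos: [0.5664, -0.0566, 0.1312]
orientation: [[0.001, -0.126, 0.992], [-0.0, 0.992, 0.126], [-1.0, -0.0, 0.001]]
wrist_force: [-1.2, -0.0, -1.1]
gripper_width: 0.0224
```

```bash
python3 - <<'E'
from h import *
import pickle
o,p=snap("wrist","pics/w3.png");c=cam(p,o)
s=np.array([.5579,.1013,1.6976])
print(o['time'],o['tcp_pos'],o['orientation'].round(3),o['gripper_width'],o['wrist_force'])
d=o['tcp_pos'][:2]-s[:2];cs,sn=np.cos(s[2]),np.sin(s[2]);print('stand',cs*d[0]+sn*d[1],-sn*d[0]+cs*d[1])
# overlay model: cage mouth, handle, guides
im=cv2.resize(p['image'],None,fx=1.5,fy=1.5)
def poly(P,col):
    q=(proj(stand2w(np.array(P)/1e3,s),c)*1.5).astype(int);cv2.polylines(im,[q],False,col,1)
poly([[35,100,75],[-35,100,75]],(0,0,255));poly([[-48,55.5,92],[-48,-55.5,92]],(0,255,0))
for y in(51.5,-51.5): poly([[-54,y,87.5],[-175,y,87.5]],(255,0,0))
cv2.imwrite("pics/w3z.png",im)
E
```

```text
4.8333 [ 0.56639278 -0.05664227  0.1312164 ] [[ 0.001 -0.126  0.992]
 [-0.     0.992  0.126]
 [-1.    -0.     0.001]] 0.022421900043575575 [-1.15812576 -0.04429938 -1.14833003]
stand -0.15774821610648926 0.011549441031135156
```

View pics/w3z.png

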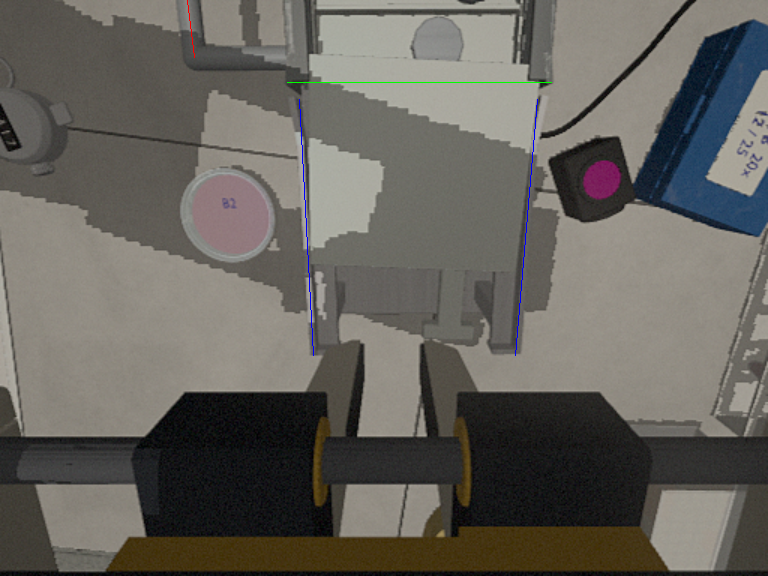

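Request:
arm_command:
  rows:
    - {"gripper":0.06,"xyz":[0.0095,0.017,0],"turn":[0,0,0]}
    - {"gripper":0.06,"xyz":[0.0095,0.017,0],"turn":[0,0,0]}
    - {"gripper":0.06,"xyz":[0.0095,0.017,0],"turn":[0,0,0]}
    - {"gripper":0.06,"xyz":[0.0095,0.017,0],"turn":[0,0,0]}
    - {"gripper":0.06,"xyz":[0.0095,0.017,0],"turn":[0,0,0]}

```text
time: 5.3
tcp_pos: [0.575, -0.0406, 0.13]
orientation: [[-0.001, -0.125, 0.992], [-0.0, 0.992, 0.125], [-1.0, 0.0, -0.001]]
wrist_force: [-0.3, 0.7, 0.7]
gripper_width: 0.0581
```

```bash
cat >> h.py <<'E'
S=np.array([.5579,.1013,1.6976])
def w2s(x):
    d=np.array(x)-[S[0],S[1],0];cs,sn=np.cos(S[2]),np.sin(S[2]);return np.array([cs*d[0]+sn*d[1],-sn*d[0]+cs*d[1],d[2]])
def overlay(fn,extra=[]):
    o,p=snap("wrist",fn);c=cam(p,o)
    print(o['time'],o['tcp_pos'].round(4),'stand',w2s(o['tcp_pos']).round(4),o['gripper_width'],o['wrist_force'].round(1))
    im=cv2.resize(p['image'],None,fx=1.5,fy=1.5)
    for P in [[[35,100,75],[-35,100,75]],[[-48,55.5,92],[-48,-55.5,92]],[[-54,51.5,87.5],[-175,51.5,87.5]],[[-54,-51.5,87.5],[-175,-51.5,87.5]]]+extra:
        q=(proj(stand2w(np.array(P)/1e3,S),c)*1.5).astype(int);cv2.polylines(im,[q],False,(0,0,255),1)
    cv2.imwrite(fn.replace('.png','z.png'),im)
E
python3 - <<'E'
from h import *
overlay("pics/w4.png",[[[-142,29,80],[-142,46.5,80]],[[-142,-29,80],[-142,-46.5,80]]])
E
```

```text
5.3 [ 0.575  -0.0406  0.13  ] stand [-0.1429  0.001   0.13  ] 0.05810301232322486 [-0.3  0.7  0.7]
```

View pics/w4z.png

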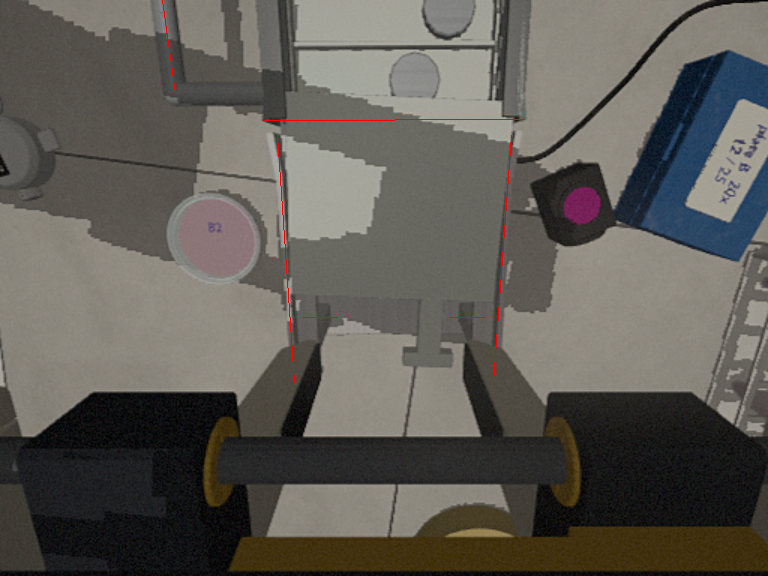

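Request:
arm_command:
  rows:
    - {"gripper":0.06,"xyz":[0.001,0.0,-0.025],"turn":[0,0,0]}
    - {"gripper":0.06,"xyz":[0.001,0.0,-0.04],"turn":[0,0,0]}
    - {"gripper":0.06,"xyz":[0.001,0,-0.0495],"turn":[0,0,0]}
    - {"gripper":0.06,"xyz":[0.001,0,-0.0495],"turn":[0,0,0]}
    - {"gripper":0.06,"xyz":[0.001,0,-0.0495],"turn":[0,0,0]}

```text
time: 5.77
tcp_pos: [0.5761, -0.0406, 0.0808]
orientation: [[-0.001, -0.124, 0.992], [0.0, 0.992, 0.124], [-1.0, 0.0, -0.001]]
wrist_force: [0.0, -0.1, -0.0]
gripper_width: 0.0599
```

Request:
arm_command:
  rows:
    - {"gripper":0.06,"xyz":[-0.0005,0.004,0],"turn":[0,0,0]}
    - {"gripper":0.06,"xyz":[-0.001,0.008,0],"turn":[0,0,0]}
    - {"gripper":0.06,"xyz":[-0.0015,0.012,0],"turn":[0,0,0]}
    - {"gripper":0.06,"xyz":[-0.002,0.016,0],"turn":[0,0,0]}
    - {"gripper":0.06,"xyz":[-0.0025,0.02,0],"turn":[0,0,0]}
    - {"gripper":0.06,"xyz":[-0.003,0.024,0],"turn":[0,0,0]}

```text
time: 6.27
tcp_pos: [0.5743, -0.016, 0.0824]
orientation: [[0.002, -0.125, 0.992], [0.0, 0.992, 0.125], [-1.0, -0.0, 0.002]]
wrist_force: [-0.1, 0.2, -0.7]
gripper_width: 0.0597
```

Request:
arm_command:
  rows:
    - {"gripper":0.06,"xyz":[-0.0005,0.004,0],"turn":[0,0,0]}
    - {"gripper":0.06,"xyz":[-0.001,0.008,0],"turn":[0,0,0]}
    - {"gripper":0.06,"xyz":[-0.0015,0.012,0],"turn":[0,0,0]}
    - {"gripper":0.06,"xyz":[-0.002,0.016,0],"turn":[0,0,0]}

```text
time: 6.6
tcp_pos: [0.5715, 0.0003, 0.0812]
orientation: [[-0.0, -0.125, 0.992], [0.0, 0.992, 0.125], [-1.0, 0.0, -0.0]]
wrist_force: [-1.0, -0.9, 0.5]
gripper_width: 0.0599
```

```bash
python3 - <<'E'
from h import *
overlay("pics/w5.png")
E
```

```text
6.6 [5.715e-01 3.000e-04 8.120e-02] stand [-0.1019 -0.0007  0.0812] 0.05994199866646662 [-1.  -0.9  0.5]
```

View pics/w5z.png

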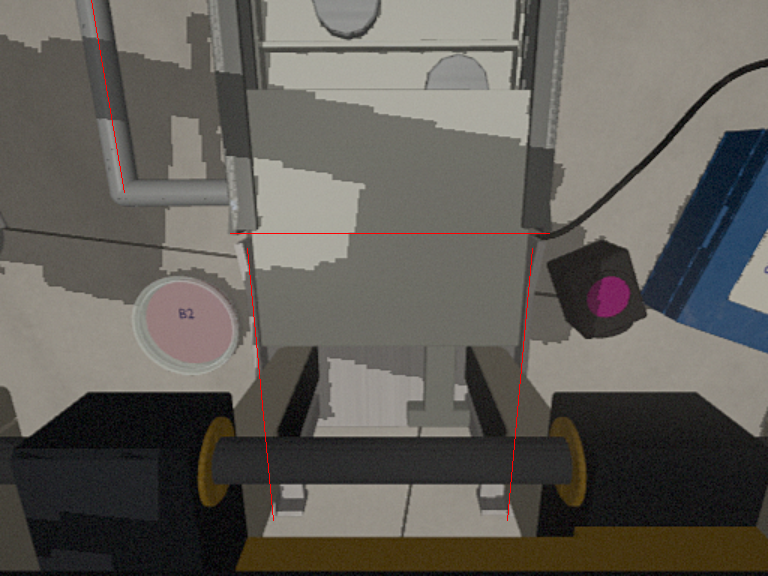

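Request:
arm_command:
  rows:
    - {"gripper":0.06,"xyz":[-0.0005,0.005,0],"turn":[0,0,0]}
    - {"gripper":0.06,"xyz":[-0.001,0.01,0],"turn":[0,0,0]}
    - {"gripper":0.06,"xyz":[-0.002,0.015,0],"turn":[0,0,0]}
    - {"gripper":0.06,"xyz":[-0.0025,0.02,0],"turn":[0,0,0]}
    - {"gripper":0.06,"xyz":[-0.003,0.025,0],"turn":[0,0,0]}
    - {"gripper":0.06,"xyz":[-0.004,0.03,0],"turn":[0,0,0]}
    - {"gripper":0.06,"xyz":[-0.0045,0.035,0],"turn":[0,0,0]}
    - {"gripper":0.06,"xyz":[-0.005,0.039,0],"turn":[0,0,0]}

```text
time: 7.32
tcp_pos: [0.5665, 0.0392, 0.0811]
orientation: [[-0.0, -0.125, 0.992], [0.0, 0.992, 0.125], [-1.0, 0.0, -0.0]]
wrist_force: [-0.7, -1.2, 0.7]
gripper_width: 0.0598
```

Request:
arm_command:
  rows:
    - {"gripper":0.06,"xyz":[0,0.003,0],"turn":[0,0,0]}
    - {"gripper":0.06,"xyz":[-0.0005,0.006,0],"turn":[0,0,0]}
    - {"gripper":0.06,"xyz":[-0.001,0.008,0],"turn":[0,0,0]}

```text
time: 7.57
tcp_pos: [0.5656, 0.0469, 0.0812]
orientation: [[0.0, -0.125, 0.992], [0.0, 0.992, 0.125], [-1.0, 0.0, 0.0]]
wrist_force: [-0.4, -0.4, 0.8]
gripper_width: 0.06
```

```bash
python3 - <<'E'
from h import *
overlay("pics/w6.png")
E
```

```text
7.5667 [0.5656 0.0469 0.0812] stand [-0.0549 -0.0007  0.0812] 0.05999262839380823 [-0.4 -0.4  0.8]
```

View pics/w6z.png

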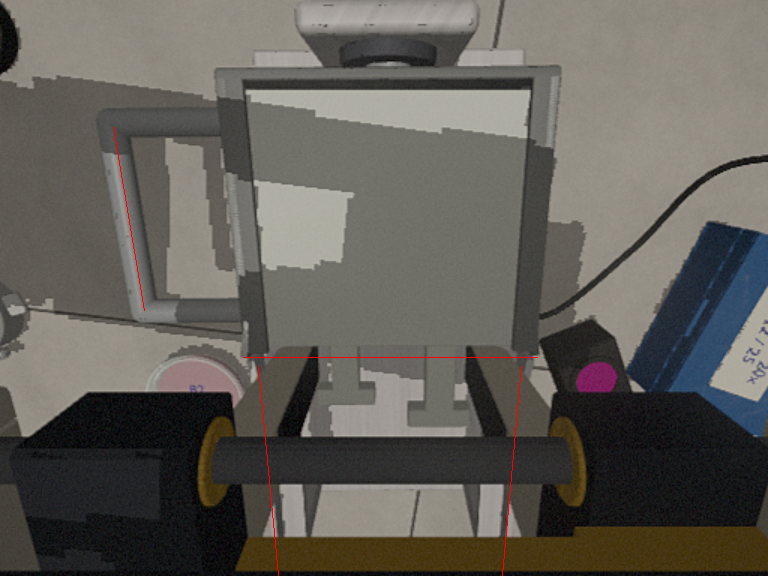

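Request:
arm_command:
  rows:
    - {"gripper":0.06,"xyz":[-0.0005,0.002,0],"turn":[0,0,0]}
    - {"gripper":0.06,"xyz":[-0.0005,0.004,0],"turn":[0,0,0]}

```text
time: 7.78
tcp_pos: [0.5655, 0.0493, 0.0813]
orientation: [[0.001, -0.125, 0.992], [-0.002, 0.992, 0.125], [-1.0, -0.003, 0.001]]
wrist_force: [1.7, -12.8, -0.2]
gripper_width: 0.06
```

Request:
arm_command:
  rows:
    - {"gripper":0.06,"xyz":[0,0.002,0],"turn":[0,0,0]}
    - {"gripper":0.06,"xyz":[-0.0005,0.003,0],"turn":[0,0,0]}

```text
time: 7.95
tcp_pos: [0.5655, 0.0495, 0.0815]
orientation: [[0.002, -0.125, 0.992], [-0.007, 0.992, 0.125], [-1.0, -0.007, 0.001]]
wrist_force: [3.6, -21.3, -0.3]
gripper_width: 0.0597
```

Request:
arm_command:
  rows:
    - {"gripper":0.06,"xyz":[0.001,-0.012,0],"turn":[0,0,0]}
    - {"gripper":0.05,"xyz":[0.001,-0.016,0.02],"turn":[0,0,0]}
    - {"gripper":0.04,"xyz":[0.001,-0.016,0.05],"turn":[0,0,0]}
    - {"gripper":0.04,"xyz":[-0.02,-0.01,0.085],"turn":[0,0,0]}
    - {"gripper":0.04,"xyz":[-0.055,0.01,0.085],"turn":[0,0,0]}
    - {"gripper":0.04,"xyz":[-0.09,0.025,0.085],"turn":[0,0,0]}
    - {"gripper":0.04,"xyz":[-0.106,0.034,0.085],"turn":[0,0,0.3]}
    - {"gripper":0.04,"xyz":[-0.106,0.034,0.085],"turn":[0,0,0.3]}
    - {"gripper":0.04,"xyz":[-0.106,0.034,0.085],"turn":[0,0,0.3]}

```text
time: 8.7
tcp_pos: [0.4583, 0.0879, 0.1665]
orientation: [[0.001, -0.131, 0.991], [0.0, 0.991, 0.131], [-1.0, -0.0, 0.001]]
wrist_force: [0.6, -0.6, -0.3]
gripper_width: 0.0399
```

```bash
python3 - <<'E'
from h import *
overlay("pics/w7.png")
E
```

```text
8.7 [0.4583 0.0879 0.1665] stand [-0.0007  0.1005  0.1665] 0.03994391487033269 [ 0.6 -0.6 -0.3]
```

View pics/w7z.png

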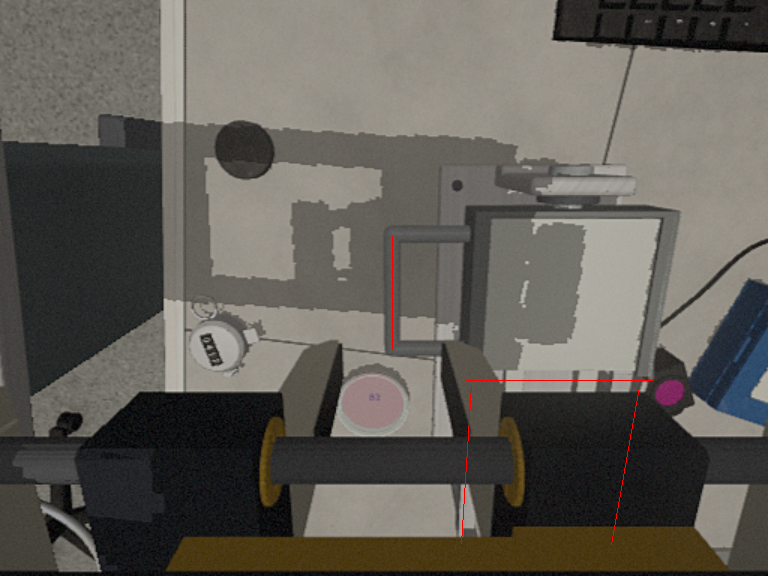

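Request:
arm_command:
  rows:
    - {"gripper":0.04,"xyz":[0,0,-0.035],"turn":[0,0,0]}
    - {"gripper":0.04,"xyz":[0,0,-0.07],"turn":[0,0,0]}
    - {"gripper":0.04,"xyz":[0,0,-0.095],"turn":[0,0,0]}
    - {"gripper":0.04,"xyz":[0,0,-0.108],"turn":[0,0,0]}
    - {"gripper":0.04,"xyz":[0,0,-0.108],"turn":[0,0,0]}
    - {"gripper":0,"xyz":[0,0,-0.108],"turn":[0,0,0]}
    - {"gripper":0,"xyz":[0,0,-0.108],"turn":[0,0,0]}
    - {"gripper":0,"xyz":[0,0,-0.108],"turn":[0,0,0]}
    - {"gripper":0,"xyz":[0,0,-0.108],"turn":[0,0,0]}
    - {"gripper":0,"xyz":[0,0,-0.108],"turn":[0,0,0]}

```text
time: 9.58
tcp_pos: [0.4595, 0.0876, 0.0593]
orientation: [[0.002, -0.13, 0.992], [0.0, 0.992, 0.13], [-1.0, -0.0, 0.002]]
wrist_force: [-4.2, -0.5, 2.0]
gripper_width: 0.0115
```

Request:
arm_command:
  rows:
    - {"gripper":0,"xyz":[0.0004,0,0.0087],"turn":[0,0,0]}
    - {"gripper":0,"xyz":[0.0015,0.0002,0.0174],"turn":[0,0,0]}
    - {"gripper":0,"xyz":[0.0034,0.0004,0.0259],"turn":[0,0,0]}
    - {"gripper":0,"xyz":[0.006,0.0008,0.0342],"turn":[0,0,0]}
    - {"gripper":0,"xyz":[0.0093,0.0012,0.0423],"turn":[0,0,0]}
    - {"gripper":0,"xyz":[0.0133,0.0017,0.05],"turn":[0,0,0]}

```text
time: 10.08
tcp_pos: [0.4705, 0.0891, 0.1085]
orientation: [[-0.004, -0.13, 0.992], [-0.001, 0.992, 0.13], [-1.0, -0.0, -0.004]]
wrist_force: [-8.1, -2.3, -1.0]
gripper_width: 0.0095
```

Request:
arm_command:
  rows:
    - {"gripper":0,"xyz":[0.0047,0.0006,0.0074],"turn":[0,0,0]}
    - {"gripper":0,"xyz":[0.0099,0.0013,0.0143],"turn":[0,0,0]}
    - {"gripper":0,"xyz":[0.0158,0.002,0.0207],"turn":[0,0,0]}
    - {"gripper":0,"xyz":[0.0221,0.0028,0.0266],"turn":[0,0,0]}
    - {"gripper":0,"xyz":[0.029,0.0037,0.0319],"turn":[0,0,0]}
    - {"gripper":0,"xyz":[0.0363,0.0046,0.0366],"turn":[0,0,0]}

```text
time: 10.58
tcp_pos: [0.5074, 0.0939, 0.1469]
orientation: [[-0.002, -0.13, 0.991], [-0.0, 0.991, 0.13], [-1.0, 0.0, -0.003]]
wrist_force: [-9.3, -1.7, 8.5]
gripper_width: 0.009
```

```bash
python3 - <<'E'
from h import *
overlay("pics/w8.png")
E
```

```text
10.5833 [0.5074 0.0939 0.1469] stand [-0.0009  0.0511  0.1469] 0.009022049843454208 [-9.3 -1.7  8.5]
```

View pics/w8z.png

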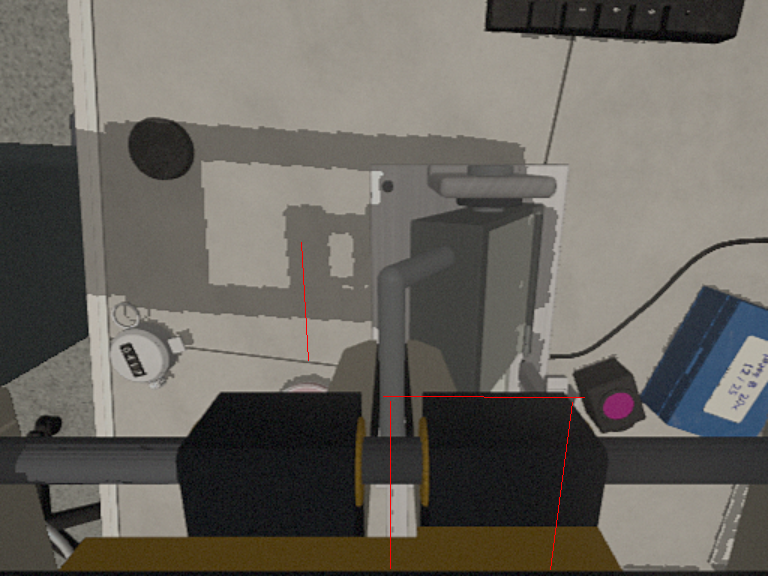

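Request:
arm_command:
  rows:
    - {"gripper":0,"xyz":[0.0076,0.001,0.004],"turn":[0,0,0]}
    - {"gripper":0,"xyz":[0.0157,0.002,0.0074],"turn":[0,0,0]}
    - {"gripper":0,"xyz":[0.0239,0.003,0.01],"turn":[0,0,0]}
    - {"gripper":0,"xyz":[0.0323,0.0041,0.0119],"turn":[0,0,0]}
    - {"gripper":0,"xyz":[0.041,0.0052,0.013],"turn":[0,0,0]}
    - {"gripper":0,"xyz":[0.0496,0.0063,0.0134],"turn":[0,0,0]}
    - {"gripper":0,"xyz":[0.0582,0.0074,0.013],"turn":[0,0,0]}
    - {"gripper":0,"xyz":[0.0669,0.0085,0.0119],"turn":[0,0,0]}
    - {"gripper":0,"xyz":[0.0753,0.0096,0.01],"turn":[0,0,0]}
    - {"gripper":0,"xyz":[0.0835,0.0106,0.0074],"turn":[0,0,0]}
    - {"gripper":0,"xyz":[0.0916,0.0116,0.004],"turn":[0,0,0]}
    - {"gripper":0,"xyz":[0.0992,0.0126,0],"turn":[0,0,0]}

```text
time: 11.63
tcp_pos: [0.6082, 0.1065, 0.1443]
orientation: [[0.0, -0.13, 0.992], [-0.0, 0.992, 0.13], [-1.0, -0.0, 0.0]]
wrist_force: [-2.4, -1.0, 2.5]
gripper_width: 0.0088
```

Request:
arm_command:
  rows:
    - {"gripper":0,"xyz":[0.0073,0.0009,-0.0047],"turn":[0,0,0]}
    - {"gripper":0,"xyz":[0.0142,0.0018,-0.01],"turn":[0,0,0]}
    - {"gripper":0,"xyz":[0.0205,0.0026,-0.0159],"turn":[0,0,0]}
    - {"gripper":0,"xyz":[0.0264,0.0034,-0.0223],"turn":[0,0,0]}
    - {"gripper":0,"xyz":[0.0316,0.004,-0.0292],"turn":[0,0,0]}
    - {"gripper":0,"xyz":[0.0363,0.0046,-0.0366],"turn":[0,0,0]}
    - {"gripper":0,"xyz":[0.0403,0.0051,-0.0443],"turn":[0,0,0]}
    - {"gripper":0,"xyz":[0.0436,0.0055,-0.0524],"turn":[0,0,0]}
    - {"gripper":0,"xyz":[0.0462,0.0059,-0.0607],"turn":[0,0,0]}
    - {"gripper":0,"xyz":[0.0481,0.0061,-0.0692],"turn":[0,0,0]}
    - {"gripper":0,"xyz":[0.0492,0.0062,-0.0779],"turn":[0,0,0]}
    - {"gripper":0,"xyz":[0.0496,0.0063,-0.0866],"turn":[0,0,0]}

```text
time: 12.63
tcp_pos: [0.6572, 0.1127, 0.0573]
orientation: [[0.0, -0.13, 0.992], [-0.0, 0.992, 0.13], [-1.0, -0.0, 0.0]]
wrist_force: [-2.7, -4.0, 3.2]
gripper_width: 0.0089
```

Request:
arm_command:
  rows:
    - {"gripper":0,"xyz":[0,0,-0.002],"turn":[0,0,0]}
    - {"gripper":0,"xyz":[0,0,-0.004],"turn":[0,0,0]}
    - {"gripper":0,"xyz":[0,0,-0.005],"turn":[0,0,0]}

```text
time: 12.88
tcp_pos: [0.6572, 0.1128, 0.0548]
orientation: [[0.001, -0.13, 0.992], [0.0, 0.992, 0.13], [-1.0, -0.0, 0.001]]
wrist_force: [-13.0, -3.1, 22.6]
gripper_width: 0.009
```

```bash
python3 - <<'E'
from h import *
overlay("pics/w9.png")
o,p=snap("top","pics/t9.png");cv2.imwrite("pics/t9z.png",cv2.resize(p['image'][110:280,200:400],None,fx=3.5,fy=3.5,interpolation=cv2.INTER_CUBIC))
o,p=snap("side","pics/s9.png");cv2.imwrite("pics/s9z.png",cv2.resize(p['image'][140:240,200:340],None,fx=5.5,fy=5.5,interpolation=cv2.INTER_CUBIC))
E
```

```text
12.8833 [0.6572 0.1128 0.0548] stand [-0.0011 -0.1     0.0548] 0.008997432892153157 [-13.   -3.1  22.6]
```

View pics/w9z.png

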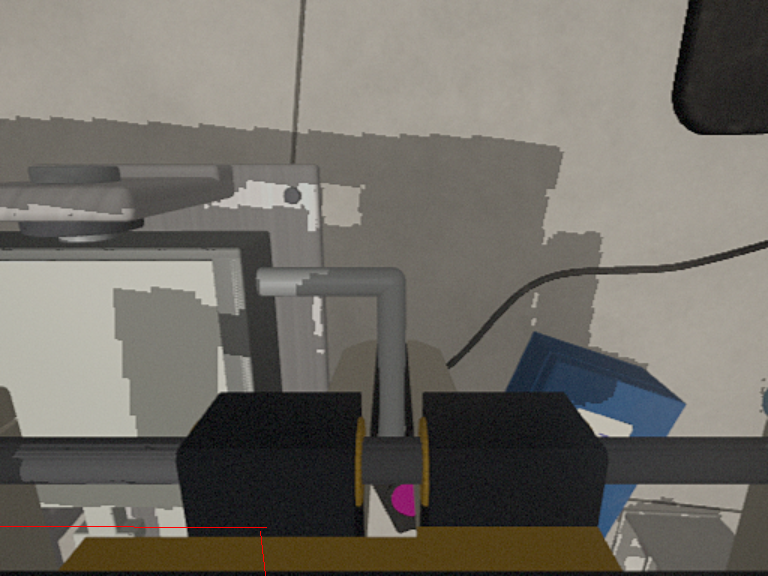

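View pics/s9z.png

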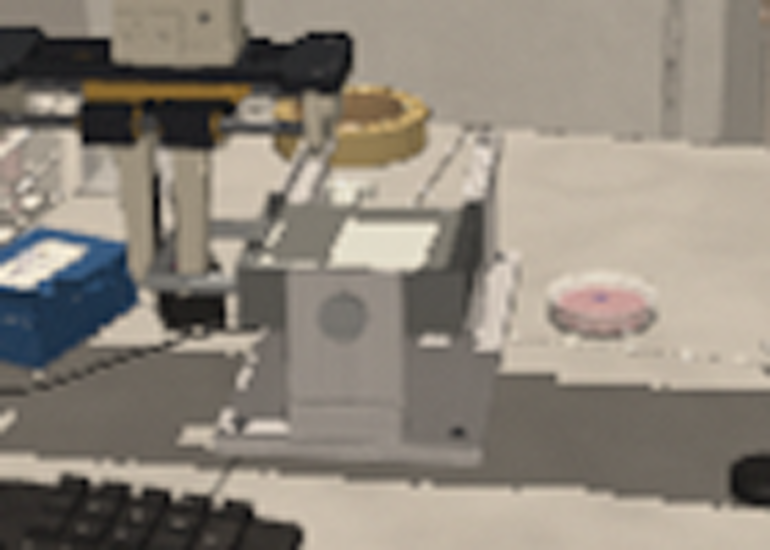

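Request:
arm_command:
  rows:
    - {"gripper":0.03,"xyz":[0,0,0.003],"turn":[0,0,0]}
    - {"gripper":0.03,"xyz":[0,0,0.003],"turn":[0,0,0]}
    - {"gripper":0.03,"xyz":[0,0,0.003],"turn":[0,0,0]}
    - {"gripper":0.03,"xyz":[0,0,0.04],"turn":[0,0,0]}
    - {"gripper":0.03,"xyz":[0,0,0.08],"turn":[0,0,0]}
    - {"gripper":0.03,"xyz":[0,0,0.11],"turn":[0,0,0]}
    - {"gripper":0.03,"xyz":[-0.025,-0.025,0.11],"turn":[0,0,0]}
    - {"gripper":0.02,"xyz":[-0.05,-0.05,0.11],"turn":[0,0,0]}
    - {"gripper":0.02,"xyz":[-0.071,-0.07,0.11],"turn":[0,0,0]}
    - {"gripper":0.02,"xyz":[-0.071,-0.07,0.085],"turn":[0,0,0]}
    - {"gripper":0.02,"xyz":[-0.071,-0.07,0.085],"turn":[0,0,0]}
    - {"gripper":0.02,"xyz":[-0.071,-0.07,0.085],"turn":[0,0,0]}

```text
time: 14.03
tcp_pos: [0.5847, 0.0429, 0.1365]
orientation: [[-0.003, -0.13, 0.992], [0.0, 0.992, 0.13], [-1.0, 0.001, -0.003]]
wrist_force: [-0.1, 0.3, 0.5]
gripper_width: 0.0202
```

```bash
python3 - <<'E'
from h import *
overlay("pics/w10.png",[[[-46,-14,86.5],[-75,-14,86.5],[-75,-7,86.5],[-83,-7,86.5],[-83,-33,86.5],[-75,-33,86.5],[-75,-26,86.5],[-46,-26,86.5]]])
o,p=snap("top","pics/t10.png");cv2.imwrite("pics/t10z.png",cv2.resize(p['image'][110:280,200:400],None,fx=3.5,fy=3.5,interpolation=cv2.INTER_CUBIC))
E
```

```text
14.0333 [0.5847 0.0429 0.1365] stand [-0.0613 -0.0192  0.1365] 0.02022306932665818 [-0.1  0.3  0.5]
```

View pics/w10z.png

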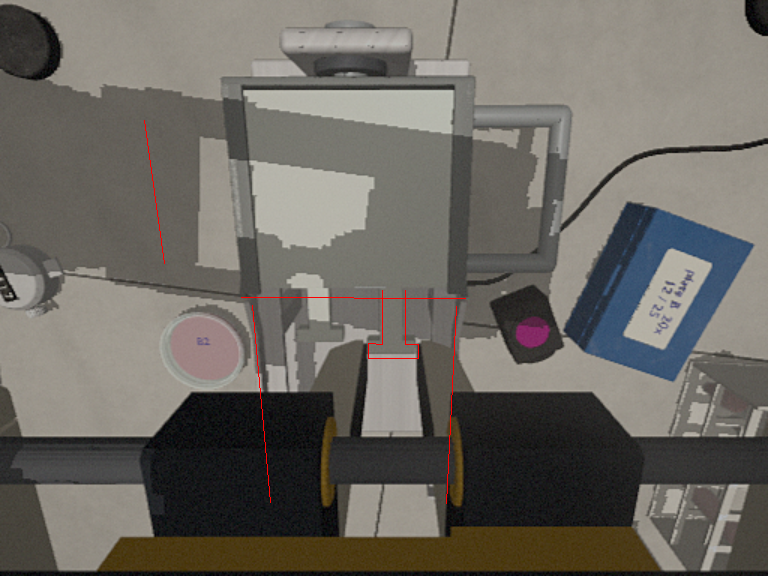

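View pics/t10z.png

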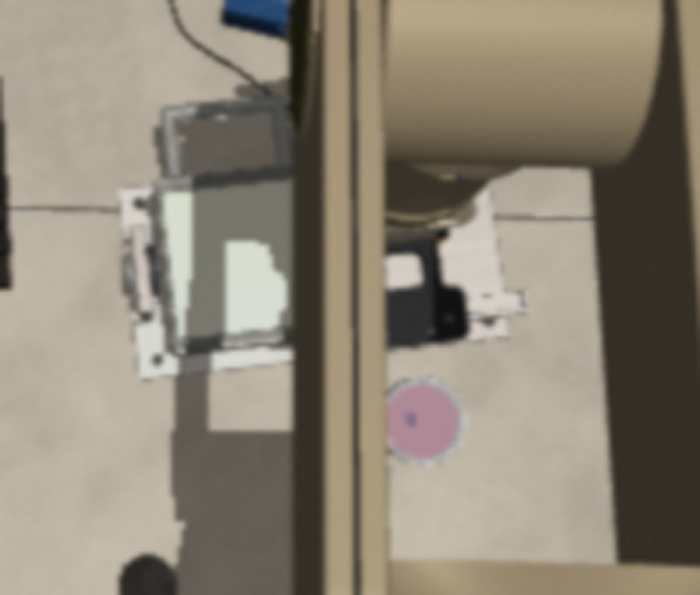

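Request:
arm_command:
  rows:
    - {"gripper":0.02,"xyz":[0.0005,0,-0.03],"turn":[0,0,0]}
    - {"gripper":0.02,"xyz":[0.0005,0,-0.05],"turn":[0,0,0]}
    - {"gripper":0.02,"xyz":[0.0005,0,-0.058],"turn":[0,0,0]}
    - {"gripper":0.02,"xyz":[0.0005,0,-0.058],"turn":[0,0,0]}
    - {"gripper":0,"xyz":[0.0005,0,-0.058],"turn":[0,0,0]}
    - {"gripper":0,"xyz":[0.0005,0,-0.058],"turn":[0,0,0]}
    - {"gripper":0,"xyz":[0.0005,0,-0.058],"turn":[0,0,0]}
    - {"gripper":0,"xyz":[0.0005,0,-0.058],"turn":[0,0,0]}

```text
time: 14.8
tcp_pos: [0.5874, 0.0426, 0.0817]
orientation: [[0.002, -0.13, 0.992], [-0.0, 0.992, 0.13], [-1.0, -0.001, 0.002]]
wrist_force: [-1.5, -0.9, 2.2]
gripper_width: 0.0116
```

Request:
arm_command:
  rows:
    - {"gripper":0.02,"xyz":[0,0,0],"turn":[0,0,0]}
    - {"gripper":0.02,"xyz":[0,0,-0.001],"turn":[0,0,0]}
    - {"gripper":0.02,"xyz":[0,0,-0.002],"turn":[0,0,0]}
    - {"gripper":0.02,"xyz":[0,0,-0.002],"turn":[0,0,0]}

```text
time: 15.13
tcp_pos: [0.5865, 0.0428, 0.0779]
orientation: [[0.0, -0.13, 0.992], [0.0, 0.992, 0.13], [-1.0, 0.0, 0.0]]
wrist_force: [0.1, 0.2, -0.9]
gripper_width: 0.0201
```

Request:
arm_command:
  rows:
    - {"gripper":0,"xyz":[0,0,0],"turn":[0,0,0]}
    - {"gripper":0,"xyz":[0,0,0],"turn":[0,0,0]}
    - {"gripper":0,"xyz":[0,0,0],"turn":[0,0,0]}
    - {"gripper":0,"xyz":[0,0,0],"turn":[0,0,0]}

```text
time: 15.47
tcp_pos: [0.5863, 0.0427, 0.078]
orientation: [[-0.0, -0.13, 0.992], [-0.0, 0.992, 0.13], [-1.0, 0.0, -0.0]]
wrist_force: [-2.1, -0.4, 0.5]
gripper_width: 0.0117
```

Request:
arm_command:
  rows:
    - {"gripper":0,"xyz":[0.0005,-0.004,0],"turn":[0,0,0]}
    - {"gripper":0,"xyz":[0.001,-0.008,0],"turn":[0,0,0]}
    - {"gripper":0,"xyz":[0.0015,-0.013,0],"turn":[0,0,0]}
    - {"gripper":0,"xyz":[0.0023,-0.018,0],"turn":[0,0,0]}
    - {"gripper":0,"xyz":[0.003,-0.024,0],"turn":[0,0,0]}
    - {"gripper":0,"xyz":[0.0038,-0.03,0],"turn":[0,0,0]}

```text
time: 15.97
tcp_pos: [0.5903, 0.012, 0.0781]
orientation: [[-0.0, -0.13, 0.992], [-0.0, 0.992, 0.13], [-1.0, -0.0, -0.0]]
wrist_force: [-0.2, 0.4, -0.5]
gripper_width: 0.0114
```

```bash
python3 - <<'E'
from h import *
overlay("pics/w11.png")
E
```

```text
15.9667 [0.5903 0.012  0.0781] stand [-0.0927 -0.0209  0.0781] 0.011438183912863536 [-0.2  0.4 -0.5]
```

View pics/w11z.png

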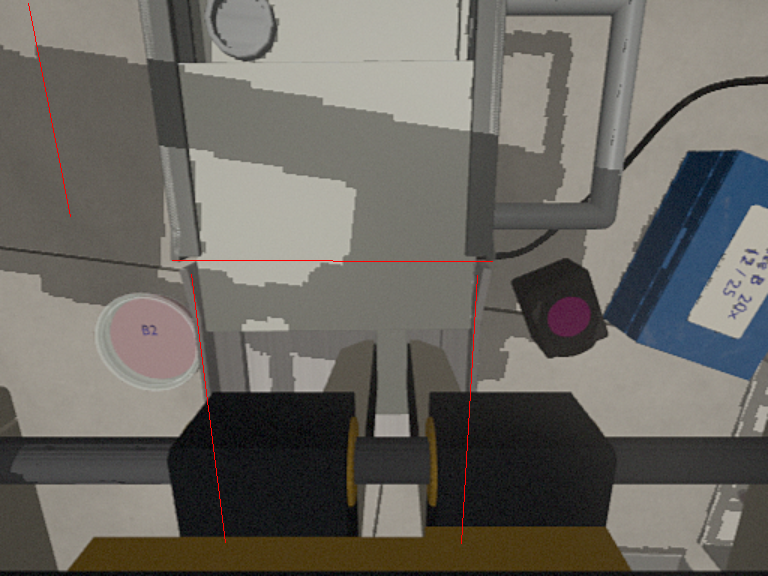

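Request:
arm_command:
  rows:
    - {"gripper":0,"xyz":[0.001,-0.007,0],"turn":[0,0,0]}
    - {"gripper":0,"xyz":[0.002,-0.014,0],"turn":[0,0,0]}
    - {"gripper":0,"xyz":[0.0027,-0.021,0],"turn":[0,0,0]}
    - {"gripper":0,"xyz":[0.0035,-0.028,0],"turn":[0,0,0]}
    - {"gripper":0,"xyz":[0.0044,-0.035,0],"turn":[0,0,0]}
    - {"gripper":0,"xyz":[0.0053,-0.042,0],"turn":[0,0,0]}
    - {"gripper":0,"xyz":[0.0062,-0.049,0],"turn":[0,0,0]}
    - {"gripper":0,"xyz":[0.007,-0.056,0],"turn":[0,0,0]}
    - {"gripper":0,"xyz":[0.008,-0.063,0],"turn":[0,0,0]}
    - {"gripper":0,"xyz":[0.009,-0.07,0],"turn":[0,0,0]}
    - {"gripper":0,"xyz":[0.0098,-0.077,0],"turn":[0,0,0]}
    - {"gripper":0,"xyz":[0.0104,-0.082,0],"turn":[0,0,0]}

```text
time: 17.02
tcp_pos: [0.6008, -0.0702, 0.0781]
orientation: [[0.0, -0.13, 0.992], [-0.0, 0.992, 0.13], [-1.0, -0.0, 0.0]]
wrist_force: [0.9, 0.7, -1.0]
gripper_width: 0.0116
```

```bash
python3 - <<'E'
from h import *
overlay("pics/w12.png")
E
```

```text
17.0167 [ 0.6008 -0.0702  0.0781] stand [-0.1755 -0.0208  0.0781] 0.011610281029483938 [ 0.9  0.7 -1. ]
```

View pics/w12z.png

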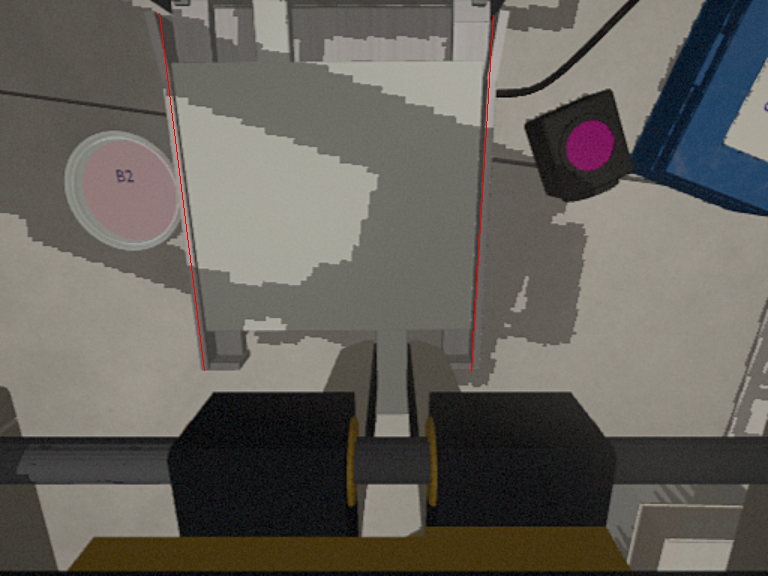

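Request:
arm_command:
  rows:
    - {"gripper":0.022,"xyz":[0,0,0],"turn":[0,0,0]}
    - {"gripper":0.022,"xyz":[0,0,0],"turn":[0,0,0]}
    - {"gripper":0.022,"xyz":[0,0,0],"turn":[0,0,0]}
    - {"gripper":0.022,"xyz":[0,0,0],"turn":[0,0,0]}
    - {"gripper":0.022,"xyz":[0,0,0.015],"turn":[0,0,0]}
    - {"gripper":0.022,"xyz":[0,0,0.04],"turn":[0,0,0]}
    - {"gripper":0.022,"xyz":[0,0,0.08],"turn":[0,0,0]}
    - {"gripper":0.022,"xyz":[0,0,0.12],"turn":[0,0,0]}
    - {"gripper":0.022,"xyz":[-0.01,0,0.16],"turn":[0,0,0]}
    - {"gripper":0.022,"xyz":[-0.03,0,0.19],"turn":[0,0,0]}
    - {"gripper":0.022,"xyz":[-0.03,0,0.2],"turn":[0,0,0]}

```text
time: 17.98
tcp_pos: [0.5712, -0.0691, 0.2855]
orientation: [[0.009, -0.131, 0.991], [-0.002, 0.991, 0.131], [-1.0, -0.003, 0.008]]
wrist_force: [0.3, 0.5, 0.5]
gripper_width: 0.0219
```

```bash
python3 - <<'E'
from h import *
overlay("pics/w13.png",[[[-67,50,87.5],[-67,-50,87.5]],[[-159,50,87.5],[-159,-50,87.5]],[[35,-100,75],[-35,-100,75]],[[46,-48,73.5],[-46,-48,73.5],[-46,48,73.5],[46,48,73.5]]])
o,p=snap("side","pics/s13.png");cv2.imwrite("pics/s13z.png",cv2.resize(p['image'][140:240,200:340],None,fx=5.5,fy=5.5,interpolation=cv2.INTER_CUBIC))
E
```

```text
17.9833 [ 0.5712 -0.0691  0.2855] stand [-0.1707  0.0083  0.2855] 0.02187153894705202 [0.3 0.5 0.5]
```

View pics/w13z.png

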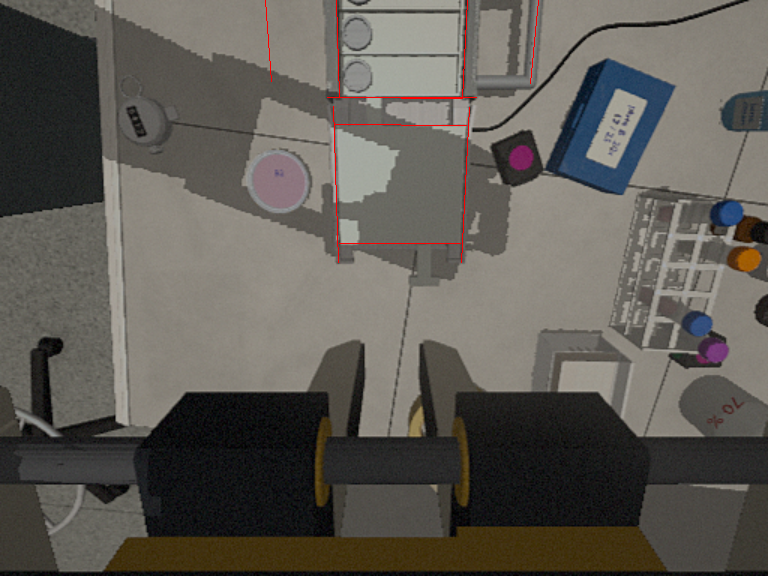

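View pics/s13z.png

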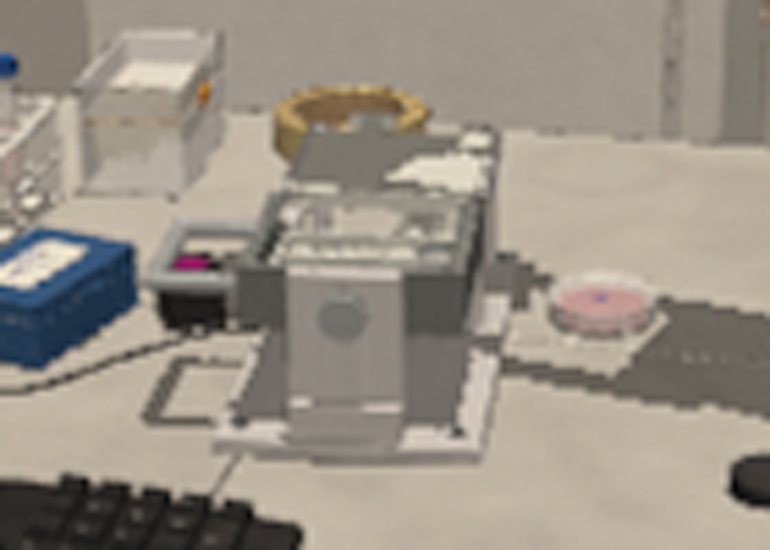

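Request:
arm_command:
  rows:
    - {"gripper":0.022,"xyz":[0,0.03,0],"turn":[0,0,0]}
    - {"gripper":0.022,"xyz":[0,0.06,0],"turn":[0,0,0]}
    - {"gripper":0.022,"xyz":[0,0.08,0],"turn":[0,0,0]}
    - {"gripper":0.022,"xyz":[0,0.08,0],"turn":[0,0,0]}
    - {"gripper":0.022,"xyz":[0,0.08,0],"turn":[0,0,0]}

```text
time: 18.5
tcp_pos: [0.5701, 0.0119, 0.2754]
orientation: [[-0.004, -0.132, 0.991], [0.0, 0.991, 0.132], [-1.0, 0.001, -0.004]]
wrist_force: [-0.5, -0.6, -0.5]
gripper_width: 0.022
```

```bash
python3 - <<'E'
from h import *
overlay("pics/w14.png",[[[-67,50,87.5],[-67,-50,87.5]],[[35,-100,75],[-35,-100,75]],[[46,-48,73.5],[-46,-48,73.5],[-46,48,73.5],[46,48,73.5]]])
a=cv2.imread("pics/w14.png")[10:190,180:380];cv2.imwrite("pics/w14c.png",cv2.resize(a,None,fx=3.3,fy=3.3,interpolation=cv2.INTER_CUBIC))
E
```

```text
18.5 [0.5701 0.0119 0.2754] stand [-0.0902 -0.0007  0.2754] 0.02201525962882612 [-0.5 -0.6 -0.5]
```

View pics/w14z.png

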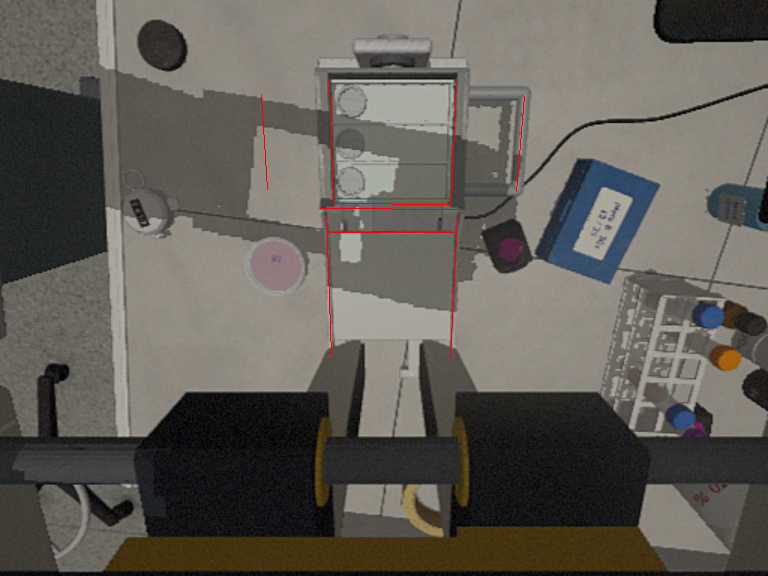

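View pics/w14c.png

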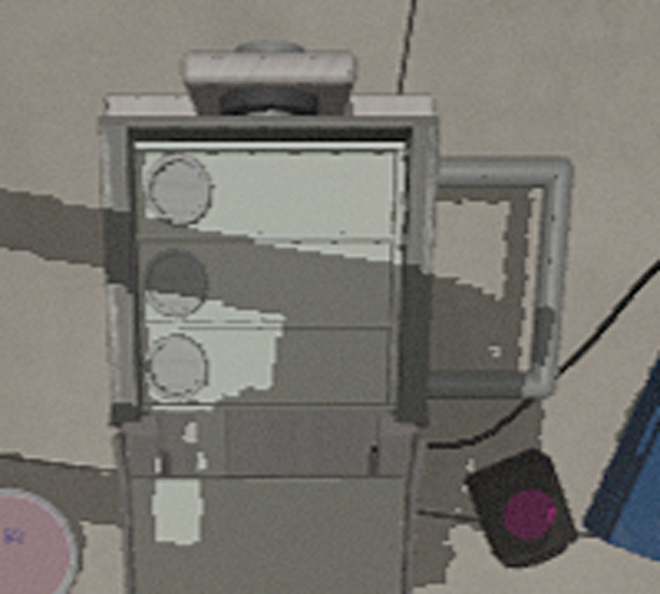

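```bash
python3 - <<'E'
from rig import bot
print(bot.job_done())
E
```

```text
the job is handed in; nothing more can be done
None
```

The cups are turned over and the job is handed in at about 18.5 s. No verdict was reported. I pushed the empty tray home, swung the cage half a turn by its bar handle to the other stop, and drew the emptied tray out onto the track by its tab.

My first push, off-centre with closed fingers, skewed the tray and jammed it at the cage mouth, with about 80 N at the wrist. I backed off and pushed again square with both fingers. The tray then slid in with under 2 N and stopped against the back wall at about 21 N.

**Last checks, from the wrist and side pictures:**
- **Cage:** it is at the turned-over stop. I felt about 23 N there, and the handle lies level on the far side.
- **Tray left in the cage:** it appears home and holds three cups, all mouth up with their rims visible.
- **Drawn-out tray:** it lies on the track about 113 mm in front of the cage middle.
- **Bystanders:** in the pictures the dish and the cube look where they were. I did not measure their positions again. The mouse, only partly in the last views, was never near the arm.
- **Robot:** the gripper is about 0.2 m above the scene and touches nothing.

None of these last checks failed or disagreed.

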